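Seat the keyed plate of a yarn ball winder

TASK

The white three-finned plate of the yarn winder is sitting too high, because the notch in its rim is not over the steel key. Push the fins round with a fingertip until the notch stands over the key, then press the plate down until it is fully home with the key in the notch, and take your hand away. Do not lift the plate, and leave the other things on the counter where they are.

Things in the scene. Friction and masses are not known exactly. Their poses are not given: they have to be found in the camera images.
- winder: Yarn ball winder, fixed to the counter: wooden base 200 x 160 x 18 mm, white round housing, dark steel flange on top, 168 mm across, its face 66 mm above the counter. Origin on the winder's upright axis at counter height; z up; x points from the axis towards the key. The crank (+y side) and folded wire guide (-x side) stay below the flange.
- key_top (a point): Top of the steel key: a fixed straight ridge with a rounded top, 10 mm wide and 12 mm high above the flange, running radially from 40 to 81 mm from the winder's axis. Its outer end sticks out past the plate's rim and is seen from above. This point lies on top of the ridge, 72 mm from the axis, 78 mm above the counter.
- hub_top (a point): Centre of the flat top of the plate's hub, on the winder's upright axis. The plate is white plastic, 120 mm across, 8 mm thick; its round hub is 30 mm across and rises 26 mm above the plate's upper face. At the start the hub's top is 113 mm and the plate's upper face 87 mm above the counter; fully home both are 12 mm lower.
- fin_top (a point): Middle of the top edge of the fin opposite the notch, 35 mm from the axis. The plate has three alike straight, upright radial fins, 7 mm thick and 20 mm high above the plate's upper face, running from the hub out to 56 mm from the axis. They stand 60, 180 and 300 degrees round from the notch.
- notch (a point): Middle of the notch in the plate's rim, 48 mm from the axis, at the height of the plate's upper face. The notch is 18 mm wide, open to the rim, and reaches in to 36 mm from the axis, so the key has 4 mm to spare on each side. It moves with the plate.
- spin (a joint): Turn of the plate about the winder's upright axis (rad), growing counter-clockwise seen from above; 0 (or any whole turn) when the notch is over the key. While the plate is up it turns either way without end, 1 mm clear of the key, against a friction of 0.05 N m, and stays where it is left.
- seat (a joint): How far the plate has been pressed down its spindle (m): 0 at the start, 0.012 fully home, negative if pulled up. A push fit: about 6 N moves it; it stays where it is left and does not drop by itself. With the notch not over the key the plate stops on the key after 1 to 2 mm.
- tape: Bystander: round grey tape measure, 52 mm across, 18 mm high. Origin at the centre of its underside.
- gauge: Bystander: flat wooden needle gauge with holes, 50 x 85 x 5 mm. Origin at the centre of its underside.
- tin: Bystander: round aluminium tin, 63 mm across, 32 mm high. Origin at the centre of its underside.
- counter: Bystander: small white row counter, 30 x 45 x 18 mm. Origin at the centre of its underside.
- bowl: Bystander: dark wooden yarn bowl, 130 mm across, 70 mm high. Origin at the centre of its underside.
- needle_jar: Bystander: white ceramic jar, 72 mm across, 95 mm high, with knitting needles standing in it up to 210 mm. Origin at the centre of its underside.
- cone: Bystander: cardboard yarn cone, 66 mm across at the foot, 28 mm at the top, 125 mm high. Origin at the centre of its underside.

How it is judged (in metres and radians):
At the end, for the whole second after the job is handed in: The plate is down within 1.5 mm of fully home (seat above 0.0105 m), with the notch over the key (its middle within 8 mm of the key's line, on the key's side of the axis), and at rest (value of joint seat above 0.0105 m and x of notch in the frame of winder above 0.03 m and y of notch in the frame of winder between -0.008 and 0.008 m and velocity of joint spin between -0.05 and 0.05 rad/s); the robot touches nothing.
It fails at once if the plate is lifted more than 4 mm (value of joint seat below -0.004 m).
It fails at once if a bystander is pushed more than 30 mm (distance of any of tape, gauge, tin, counter, bowl, needle_jar, cone from where it was at the start of the episode above 0.03 m).
It fails at once if a bystander is lifted more than 15 mm (height (world z) of any of tape, gauge, tin, counter, bowl, needle_jar, cone above 0.015 m).
It also fails if it takes over 51 s, if anything falls off the work surface, if the arm or the gripper's body presses on something with over 40 N, if the wrist force passes 120 N, or if a joint passes its speed limit or range.

ROBOT

A 6-joint arm with a two-finger parallel gripper is mounted at the origin on the work surface. World frame = base frame: x ahead of the robot, y to its left, z up, the work surface at z = 0. Lengths are in mm, angles in rad, forces in N, time in s.
With the tool pointing down it reaches from about 275 to 750 mm from the base axis. Payload 10.2 kg.
Tool frame: the origin (TCP) lies midway between the tips of the shut fingers; the grasp point (between the pads) lies 19 mm behind it; z points along the fingers, y is the direction in which the jaws open and shut (so a half turn about z gives the same grasp; the last joint's range is limited). The gripper opens to 85 mm and grips with 20 to 120 N. Pads are 22 mm wide; open, the fingers measure 114 mm over their backs; the gripper's body (76 mm by 85 mm) begins 54 mm behind the grasp point. The pads swing forward as they close: fully open they stand 13 mm farther back than shut.
Start: joints at [1.125, 0.313, 1.498, -0, 1.331, -0.223], TCP at [116.017, 512.027, 231.294] pointing down, gripper open.
Joint ranges: [-2.94, 2.94], [-0.97, 2.17], [0.19, 2.56], [-1.23, 4.37], [0.02, 3.11], [-2.88, 2.88]. Speed limits (rad/s): [2.39, 2.39, 3.01, 3.14, 3.14, 3.14].

INTERFACE

Orientations are given as a unit quaternion [w, x, y, z].
In Python, from rig import sense, optics, ctrl gives the robot as it stands.
- The arm moves only by the tool play_rows, never from a script. Its argument "plan" is a list of rows, each a list of 7 numbers: the shift along the world's x, y, z in mm, then the turn, a rotation vector about the world's x, y, z in rad, then the opening, from -1 (shut) to 1 (fully open), so that 0 is half open. A call has 1 to 5 rows; each row shifts and turns the pose as measured when the row begins; what a row does not reach is not made up. A row lasts 1/12 s, in which the tool goes at most 41.7 mm and 7.16 degrees, less where a joint would pass 70% of its speed; a pose out of reach is approached as far as the arm can. A call is refused whole if a number of a shift passes 41.7 or a number of a turn 0.125, either way. A call with a gripper value outside its range is refused whole. The fingers move at their own pace and stop on an object; "grip_force" is the grip in N (left out, the last holds). Time passes only in rows, so rows that do not move let the fingers close. It gives the time, the measured TCP pose, the force and the opening at its end, in the units of the state.
- sense(): the state, without advancing time (a new reading comes with each control period).
- optics.capture(name): name is "scene" or "top" or "wrist"; returns a dict with "img" (420x560x3 uint8, blue, green, red), "fx", "fy", "cx", "cy" (pixels), "dist" ([k1, k2, p1, p2, k3] as OpenCV has them; the pictures are not rectified), "world_to_cam" (4x4, takes a point from world to camera coordinates). Camera axes: x right, y up, looking along -z (the intrinsics and any distortion apply to the point x, -y, -z); pixel columns grow to the right and rows downward; lengths in mm; the calibration is good to about 2 mm. A picture is of the moment at which its call begins. There is no depth.
- ctrl.finish_job(): hands the job in, once; it reports no verdict.
The state is a dict: "time_s": time; "joints": joint angles; "dq": joint speeds; "tau": joint torques, N m; "eef_pos": TCP position; "ee_rot": TCP orientation; "force": force on the tool from outside, world axes, zero at the start; "wrist_torque": the same for the moment, N m; "grip_width": opening from 0.0 (shut) to 1.0 (fully open).
Only numpy, scipy, OpenCV 4.12 (cv2) and the standard library are available. Lean on these libraries where they do the work, as an engineer would, in place of code of your own. Each camera call takes 0.05 s, during which the arm holds its last target. There are 200 camera calls.

## Working session

There is one attempt and no reset: what is moved stays moved. The work goes in short steps, Python scripts to look and compute and a tool call to move; the robot and the scene stay as the last step left them, time stands still between calls to the robot, and variables do not carry over. Pictures are saved under pics/ and viewed, about 8 in all and at most 12, crops included, and the job is handed in when it is done.

Besides the shell and the picture viewer there is one more tool, called after "Call:" in YAML: its name, and indented under it one key for each argument. play_rows: Moves the arm, as the interface text tells. Its arguments: {"type":"object","properties":{"plan":{"type":"array"},"grip_force":{"type":"number"}},"required":["plan"]}

```bash
mkdir -p pics; cat > h.py <<'E'
import numpy as np, cv2
from rig import sense, optics, ctrl
def cast(c,u,v,z):
    K=np.array([[c["fx"],0,c["cx"]],[0,c["fy"],c["cy"]],[0,0,1.]])
    p=cv2.undistortPoints(np.array([[[u,v]]],float),K,np.array(c["dist"],float))[0,0]
    T=np.array(c["world_to_cam"]);R=T[:3,:3];t=T[:3,3]
    o=-R.T@t; d=R.T@np.array([p[0],-p[1],-1.])
    return o+d*(z-o[2])/d[2]
def proj(c,P):
    K=np.array([[c["fx"],0,c["cx"]],[0,c["fy"],c["cy"]],[0,0,1.]])
    T=np.array(c["world_to_cam"]);q=T[:3,:3]@np.array(P,float)+T[:3,3]
    return cv2.projectPoints(np.array([[q[0],-q[1],-q[2]]]),np.zeros(3),np.zeros(3),K,np.array(c["dist"],float))[0].ravel()
E
python3 - <<'E'
from h import *
a=optics.capture("top");b=optics.capture("scene")
cv2.imwrite("pics/1.png",a["img"]);cv2.imwrite("pics/2.png",b["img"])
print(sense())
E
```

```text
{'time_s': 0.1, 'joints': array([ 1.12456912e+00,  3.13377236e-01,  1.49835562e+00,  1.26014922e-05,
        1.33099531e+00, -2.23399824e-01]), 'dq': array([-6.96363473e-04,  7.66281319e-04, -2.58620881e-03, -9.93785128e-04,
        5.32518502e-05, -3.29413621e-05]), 'tau': array([ 1.89507671e-03, -4.12892997e+01, -2.60141104e+01, -2.41268663e-04,
        2.99876730e-03, -1.67312487e-05]), 'eef_pos': array([115.92715306, 511.80880109, 230.80297072]), 'ee_rot': array([-1.92340964e-04,  1.11184811e-01,  9.93799585e-01, -5.34220001e-04]), 'force': array([ 0.72340227, -0.80840132, -0.26869517]), 'wrist_torque': array([-0.00524084,  0.04635983, -0.00259261]), 'grip_width': 1.0016961469780936}
```

View pics/1.png

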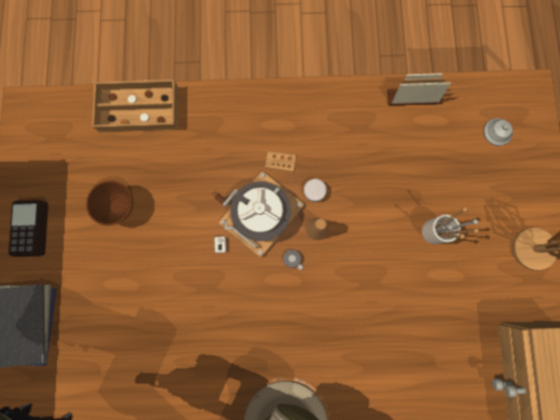

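View pics/2.png

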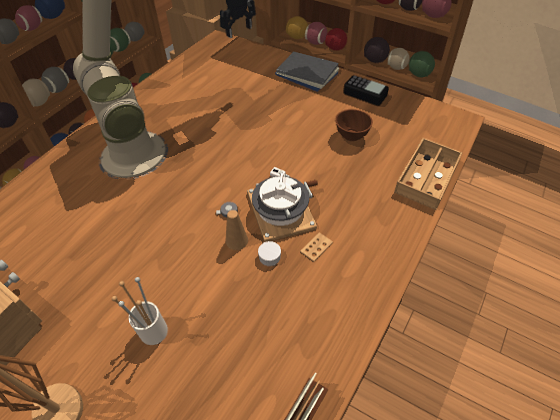

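The top view shows the winder at pixel (260,209), with the cone at (317,229), tin at (316,189) and counter at (220,244) close by. Next I'll get its position and an enlarged view.

```bash
python3 - <<'E'
from h import *
a=optics.capture("top");b=optics.capture("wrist")
k=cv2.resize(a["img"][160:260,200:340],None,fx=4,fy=4,interpolation=cv2.INTER_CUBIC)
w=cv2.resize(b["img"],(400,300)); k=cv2.resize(k,(400,286))
cv2.imwrite("pics/3.png",np.hstack([k,cv2.resize(w,(400,286))]))
print(a["fx"],cast(a,260,209,113),cast(a,260,210,87))
for n,u,v in [("cone",317,229),("tin",316,189),("counter",220,244),("tape",292,259),("gauge",281,161)]: print(n,cast(a,u,v,20)[:2])
T=np.array(b["world_to_cam"]);print("wristcam",-T[:3,:3].T@T[:3,3],T[:3,:3],b["fx"])
E
```

```text
421.34580788294375 [572.23004841  48.41348499 113.        ] [573.6276669   49.74622814  87.        ]
cone [ 524.31687812 -108.0606845 ]
tin [ 640.53848794 -110.43814889]
counter [490.04485059 168.81878385]
tape [441.72469616 -33.93517767]
gauge [727.47827183 -11.80202674]
wristcam [ 44.40784785 528.94810311 372.69535047] [[ 0.22132012  0.97519921 -0.00197443]
 [-0.93520145  0.2116679  -0.2838925 ]
 [-0.27643382  0.06467761  0.95885408]] 316.8417303656501
```

View pics/3.png

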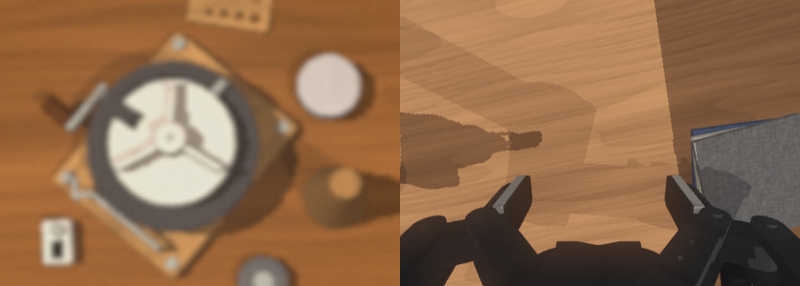

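Top view: hub at about (572,48). In world angles the key is at about -40°, the notch about 60°, and the fins about 0, 120 and 240°. The plate therefore has to turn about -100°. I'll move above it for a closer look.

Call:
play_rows:
  plan:
    - [29, -29, 5, 0, 0, 0, 1]
    - [29, -29, 0, 0, 0, 0, 1]
    - [29, -29, 0, 0, 0, 0, 1]
    - [29, -29, 0, 0, 0, 0, 1]
    - [29, -29, 0, 0, 0, 0, 1]

```text
time_s: 0.62
eef_pos: [259.1, 365.1, 234.8]
ee_rot: [-0.001, 0.105, 0.994, -0.001]
force: [1.5, 0.7, 0.1]
grip_width: 1.004
```

Call:
play_rows:
  plan:
    - [29, -29, 0, 0, 0, 0, 1]
    - [29, -29, 0, 0, 0, 0, 1]
    - [29, -29, 0, 0, 0, 0, 1]
    - [29, -29, 0, 0, 0, 0, 1]
    - [29, -29, 0, 0, 0, 0, 1]

```text
time_s: 1.03
eef_pos: [404.7, 215.6, 235.1]
ee_rot: [-0.001, 0.105, 0.995, -0.0]
force: [0.8, 1.1, 0.3]
grip_width: 1.002
```

Call:
play_rows:
  plan:
    - [29, -29, 0, 0, 0, 0, 1]
    - [29, -29, 0, 0, 0, 0, 1]
    - [29, -29, 0, 0, 0, 0, 1]
    - [29, -29, 0, 0, 0, 0, 1]
    - [29, -29, 0, 0, 0, 0, 1]

```text
time_s: 1.45
eef_pos: [550.1, 66.2, 235.0]
ee_rot: [-0.001, 0.105, 0.994, 0.0]
force: [0.5, 0.5, -0.2]
grip_width: 1.0
```

Call:
play_rows:
  plan:
    - [30, -15, 0, 0, 0, 0, 1]
    - [30, -10, 0, 0, 0, 0, 1]
    - [0, 0, 0, 0, 0, 0, 1]

```text
time_s: 1.7
eef_pos: [615.5, 32.8, 232.6]
ee_rot: [-0.001, 0.109, 0.994, -0.0]
force: [-0.6, 1.0, -1.6]
grip_width: 1.002
```

```bash
python3 - <<'E'
from h import *
b=optics.capture("wrist");a=optics.capture("top")
cv2.imwrite("pics/4.png",b["img"])
for P in [(572,48,113),(572,48,87)]: print(proj(b,P))
E
```

```text
[283.67176447 146.17501172]
[283.1928546  143.08746104]
```

View pics/4.png

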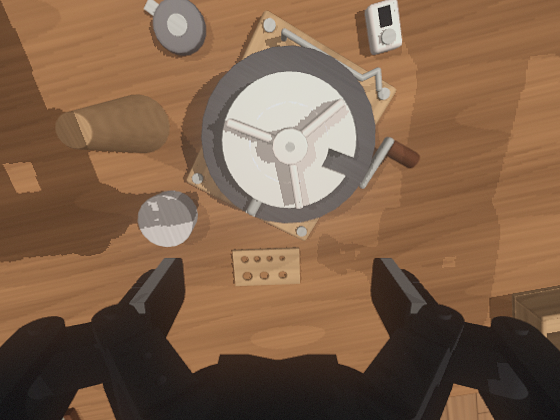

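Wrist view: hub top at (290,146), key end at (252,210), notch around (340,160), fin ends at (228,123), (343,102) and (298,207). I'll convert these to positions.

```bash
python3 - <<'E'
from h import *
b=optics.capture("wrist")
g=b["img"].min(axis=2); m=(g>120).astype(np.uint8)
# hub
H=cast(b,290,146,113); print("hub",H)
# plate ellipse
n,l,s,c=cv2.connectedComponentsWithStats(m); i=l[160,260]; 
cnt=max(cv2.findContours((l==i).astype(np.uint8),0,cv2.CHAIN_APPROX_NONE)[0],key=len)
P=np.array([cast(b,*p[0],87)[:2] for p in cv2.convexHull(cnt)])
(x,y),r=cv2.minEnclosingCircle(P.astype(np.float32)); print("plate",x,y,r)
ax=np.array([x,y])
for nm,u,v,z in [("key",252,210,76),("notch",340,160,87),("f1",228,123,107),("f2",343,102,107),("f3",298,207,107)]:
    q=cast(b,u,v,z)[:2]-ax; print(nm,q,np.hypot(*q),np.degrees(np.arctan2(q[1],q[0])))
E
```

```text
hub [570.02998297  55.37190763 113.        ]
plate 579.608154296875 47.52617263793945 68.2083511352539
key [ 47.6796618  -41.18601539] 63.00506339606584 -40.820676293952424
notch [15.40471829 50.06542603] 52.38179291839814 72.8973004946924
f1 [-38.07824331 -37.94254489] 53.754900486140606 -135.1022738514607
f2 [-33.91371613  56.67367921] 66.04578758174533 120.89644097324154
f3 [44.83518694  3.94020323] 45.00799028969876 5.022361185535383
```

```bash
python3 - <<'E'
from h import *
def circ(P):
    A=np.c_[2*P,np.ones(len(P))];s=np.linalg.lstsq(A,(P**2).sum(1),rcond=None)[0]
    return s[:2],np.sqrt(s[2]+s[0]**2+s[1]**2)
def rim(c,u0,v0,z,rad,bright,lo,hi,ctr):
    g=c["img"].min(axis=2).astype(float); g=cv2.GaussianBlur(g,(3,3),0)
    pts=[]
    for t in np.radians(np.arange(0,360,4)):
        rs=np.arange(lo,hi,.5); uv=np.array([proj(c,(ctr[0]+r*np.cos(t),ctr[1]+r*np.sin(t),z)) for r in rs])
        v=cv2.remap(g.astype(np.float32),uv[:,:1].astype(np.float32),uv[:,1:].astype(np.float32),1).ravel()
        d=np.gradient(v); k=np.argmin(d)
        if d[k]<-4: pts.append(ctr+rs[k]*np.array([np.cos(t),np.sin(t)]))
    P=np.array(pts)
    for _ in range(6):
        ce,r=circ(P); e=abs(np.hypot(*(P-ce).T)-r); P=P[e<max(1.5*np.median(e),.5)]
    return ce,r,len(P)
b=optics.capture("wrist");a=optics.capture("top")
print(rim(b,0,0,87,60,1,48,72,np.array([571,54.])))
print(rim(a,0,0,87,60,1,45,75,np.array([571,50.])))
E
```

```text
(array([573.2543632 ,  52.60960375]), np.float64(59.83964188632156), 82)
(array([574.83810487,  51.23779679]), np.float64(62.1886907550228), 10)
```

The rim fit in the wrist view puts the axis at (573,52), with the key at -40.4° and the notch at about 57°, so the turn needed is about -97°. I'll shut the fingers and come down on the counter-clockwise side of the fin at 117°.

Call:
play_rows:
  plan:
    - [-27, 12, 0, 0, 0, 0, -1]
    - [-27, 12, 0, 0, 0, 0, -1]
    - [-27, 12, 0, 0, 0, 0, -1]
    - [0, 0, -25, 0, 0, 0, -1]
    - [0, 0, -25, 0, 0, 0, -1]

```text
time_s: 2.37
eef_pos: [524.9, 77.2, 190.0]
ee_rot: [0.005, 0.105, 0.994, 0.0]
force: [-0.4, 0.6, -0.7]
grip_width: 0.298
```

```bash
python3 - <<'E'
from h import *
b=optics.capture("wrist");cv2.imwrite("pics/5.png",b["img"]);s=sense();print(s["eef_pos"],s["grip_width"],proj(b,s["eef_pos"]))
E
```

```text
[523.02167236  77.49967926 185.47453696] 0.2074836837586954 [276.15024998 257.61134751]
```

View pics/5.png

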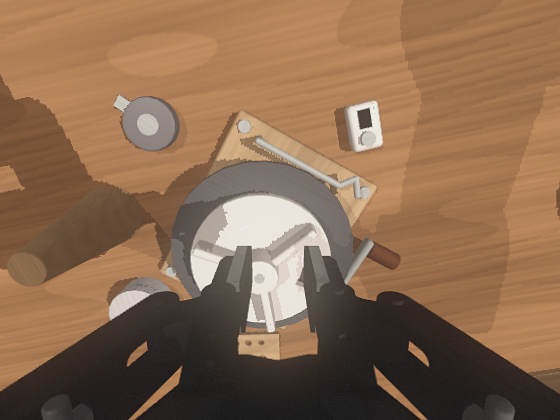

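Fingers are still closing around (276,257), with the plate beyond them. I'll adjust and go down.

Call:
play_rows:
  plan:
    - [10, -7, 0, 0, 0, 0, -1]
    - [0, 0, -20, 0, 0, 0, -1]
    - [0, 0, -20, 0, 0, 0, -1]
    - [0, 0, -15, 0, 0, 0, -1]
    - [0, 0, 0, 0, 0, 0, -1]

```text
time_s: 2.83
eef_pos: [536.0, 70.1, 134.5]
ee_rot: [0.005, 0.103, 0.995, 0.0]
force: [0.8, 0.8, -0.5]
grip_width: -0.005
```

Call:
play_rows:
  plan:
    - [-2, 0, -18, 0, 0, 0, -1]
    - [0, 0, -14, 0, 0, 0, -1]
    - [0, 0, -5, 0, 0, 0, -1]
    - [0, 0, 0, 0, 0, 0, -1]

```text
time_s: 3.17
eef_pos: [538.6, 68.9, 102.7]
ee_rot: [0.009, 0.103, 0.995, -0.0]
force: [0.3, -0.0, 0.1]
grip_width: 0.0
```

Call:
play_rows:
  plan:
    - [-4, 1, -5, 0, 0, 0, -1]
    - [0, 0, -3, 0, 0, 0, -1]
    - [0, 0, 0, 0, 0, 0, -1]

```text
time_s: 3.42
eef_pos: [536.3, 69.5, 97.6]
ee_rot: [0.012, 0.103, 0.995, -0.0]
force: [0.3, -0.3, 0.4]
grip_width: -0.001
```

```bash
python3 - <<'E'
from h import *
b=optics.capture("wrist");cv2.imwrite("pics/6.png",b["img"]);s=sense();print(s["eef_pos"],s["force"],proj(b,s["eef_pos"]))
E
```

```text
[536.36461171  69.57940668  97.82876412] [0.04982165 0.1039944  0.35714321] [276.3251579  265.60476847]
```

View pics/6.png

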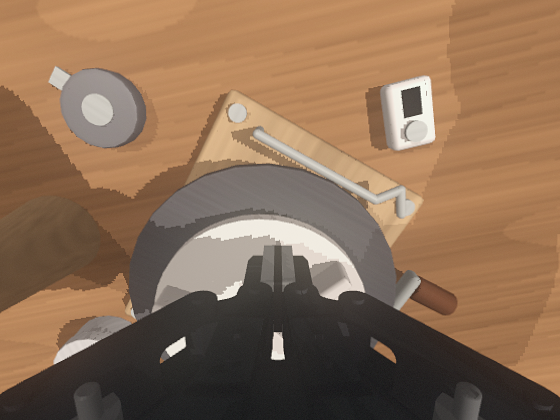

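The tip is beside the fin, which is at (335,280), and touches nothing. I'll sweep clockwise along a 41 mm arc.

Call:
play_rows:
  plan:
    - [3, 6, -2, 0, 0, 0, -1]
    - [5, 6, 0, 0, 0, 0, -1]
    - [6, 5, 0, 0, 0, 0, -1]
    - [6, 3, 0, 0, 0, 0, -1]
    - [0, 0, 0, 0, 0, 0, -1]

```text
time_s: 3.88
eef_pos: [558.6, 91.6, 96.8]
ee_rot: [0.012, 0.103, 0.995, -0.0]
force: [-0.1, -0.1, -0.4]
grip_width: 0.003
```

Call:
play_rows:
  plan:
    - [6, 1, 0, 0, 0, 0, -1]
    - [6, 0, 0, 0, 0, 0, -1]
    - [6, 0, 0, 0, 0, 0, -1]
    - [6, -2, 0, 0, 0, 0, -1]
    - [0, 0, 0, 0, 0, 0, -1]

```text
time_s: 4.3
eef_pos: [584.8, 91.1, 96.3]
ee_rot: [0.011, 0.103, 0.995, -0.0]
force: [-0.2, 0.2, 0.3]
grip_width: 0.001
```

Call:
play_rows:
  plan:
    - [6, -2, 0, 0, 0, 0, -1]
    - [6, -4, 0, 0, 0, 0, -1]
    - [0, 0, 0, 0, 0, 0, -1]

```text
time_s: 4.55
eef_pos: [598.0, 84.5, 96.2]
ee_rot: [0.011, 0.103, 0.995, -0.0]
force: [-1.4, 0.0, 0.2]
grip_width: -0.0
```

```bash
python3 - <<'E'
from h import *
b=optics.capture("wrist");a=optics.capture("top");s=sense();print(s["eef_pos"],s["force"],s["wrist_torque"])
k=cv2.resize(a["img"][160:260,190:330],(400,286),interpolation=cv2.INTER_CUBIC)
c=optics.capture("scene");d=cv2.resize(c["img"][160:245,225:344],(400,286),interpolation=cv2.INTER_CUBIC)
cv2.imwrite("pics/7.png",np.vstack([np.hstack([k,d]),np.hstack([cv2.resize(b["img"],(400,300))]*2)]))
E
```

```text
[597.37078517  84.99928556  96.15097352] [ 0.26559112  0.49366957 -0.8260893 ] [-0.02663235  0.07723462 -0.01450053]
```

View pics/7.png

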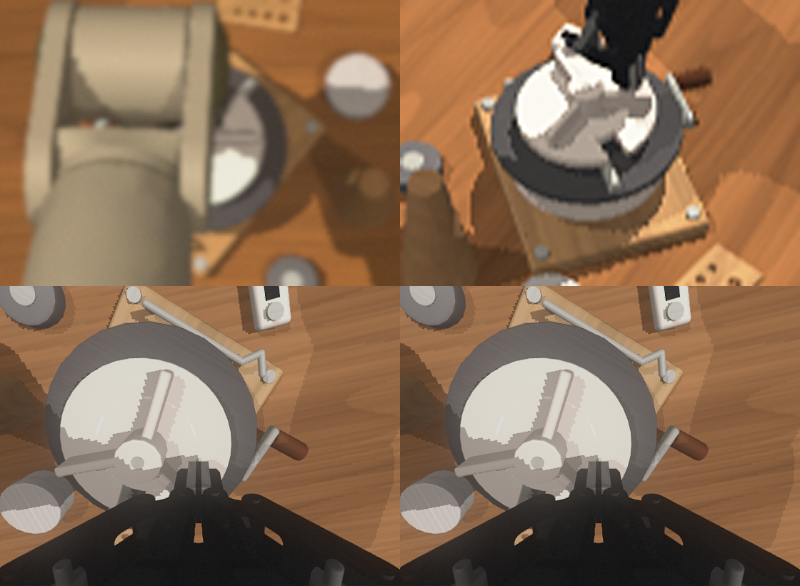

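Wrist view: hub at (192,246) in full-size pixels, fin ends at about (231,122) and (83,258). The notch edge shows at about (180,290), near the key.

```bash
python3 - <<'E'
from h import *
b=optics.capture("wrist")
H=cast(b,192,246,113);print(H)
for u,v in [(231,122),(83,258)]:
    q=cast(b,u,v,107)-H;print(np.hypot(q[0],q[1]),np.degrees(np.arctan2(q[1],q[0]))%360)
cv2.imwrite("pics/8.png",cv2.resize(b["img"][90:400,40:360],None,fx=1.9,fy=1.9,interpolation=cv2.INTER_CUBIC))
E
```

```text
[571.81375971  53.814143   113.        ]
53.98424185161339 148.683652069933
51.64343256169567 267.78156019756346
```

View pics/8.png

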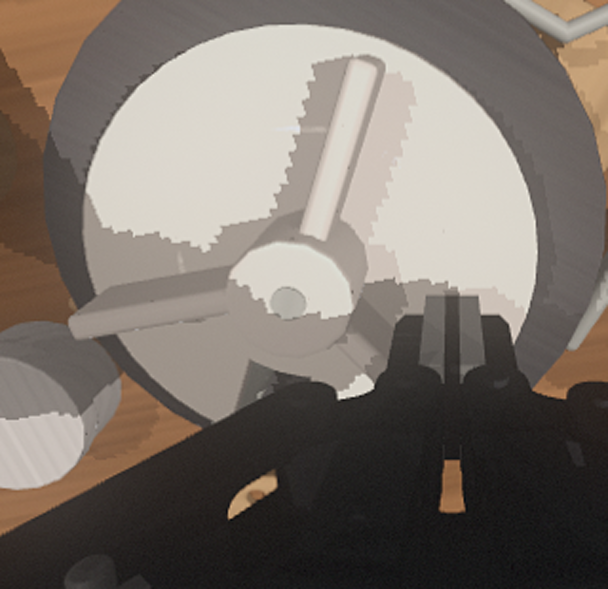

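The fins read 148.7° and 267.8°, so the notch is at about -31.8° with about 8.7° to go. Next is a short nudge, then back off and look from above.

Call:
play_rows:
  plan:
    - [3, -2, 0, 0, 0, 0, -1]
    - [2, -2, 0, 0, 0, 0, -1]
    - [0, 0, 0, 0, 0, 0, -1]
    - [0, 0, 0, 0, 0, 0, -1]

```text
time_s: 5.08
eef_pos: [601.9, 81.3, 96.4]
ee_rot: [0.011, 0.102, 0.995, 0.0]
force: [-1.4, 1.1, -0.3]
grip_width: 0.003
```

Call:
play_rows:
  plan:
    - [-4, 8, 0, 0, 0, 0, -1]
    - [-4, 6, 5, 0, 0, 0, -1]
    - [0, 0, 40, 0, 0, 0, -1]
    - [0, 0, 40, 0, 0, 0, -1]
    - [10, -8, 40, 0, 0, 0, 1]

```text
time_s: 5.5
eef_pos: [596.9, 91.3, 217.0]
ee_rot: [0.002, 0.101, 0.995, -0.0]
force: [0.8, -0.4, 0.1]
grip_width: 0.127
```

Call:
play_rows:
  plan:
    - [14, -15, 15, 0, 0, 0, 1]
    - [14, -15, 0, 0, 0, 0, 1]
    - [0, 0, 0, 0, 0, 0, 1]
    - [0, 0, 0, 0, 0, 0, 1]
    - [0, 0, 0, 0, 0, 0, 1]

```text
time_s: 5.92
eef_pos: [627.5, 63.1, 246.0]
ee_rot: [0.012, 0.1, 0.995, -0.0]
force: [0.0, 0.3, 0.1]
grip_width: 0.847
```

```bash
python3 - <<'E'
from h import *
b=optics.capture("wrist");s=sense();print(s["eef_pos"])
u,v=proj(b,(573,52,95));print(u,v)
u0=int(np.clip(u-120,0,320));v0=int(np.clip(v-100,0,240))
print(u0,v0)
cv2.imwrite("pics/9.png",cv2.resize(b["img"][v0:v0+180,u0:u0+240],None,fx=3.3,fy=3.3,interpolation=cv2.INTER_CUBIC))
E
```

```text
[627.35421634  63.3868495  245.8903802 ]
252.44133260348298 131.95569852089312
132 31
```

View pics/9.png

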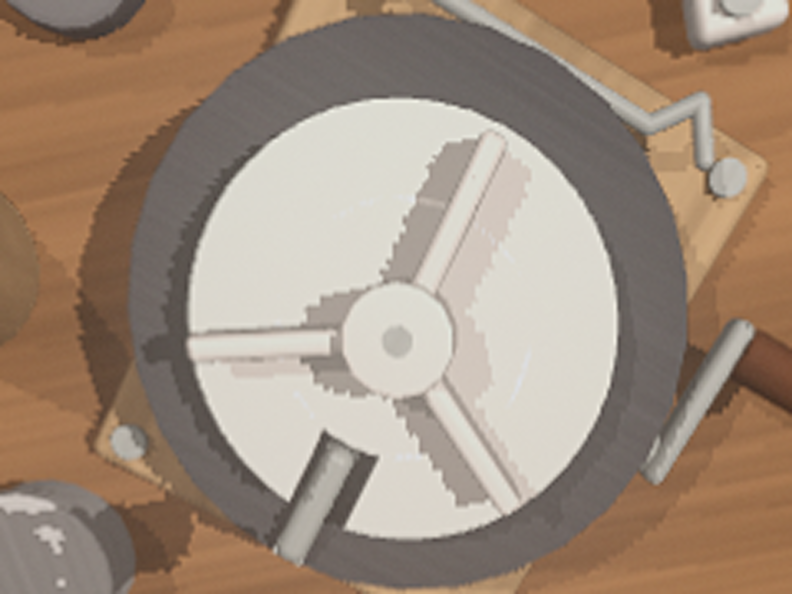

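The key shows inside the notch: ridge from about (342,455) to (290,548) in the crop, notch inner corners at (327,433) and (377,457). I'll compute the residual.

```bash
python3 - <<'E'
from h import *
b=optics.capture("wrist")
C=lambda u,v,z: cast(b,132+u/3.3,31+v/3.3,z)[:2]
an=lambda q:np.degrees(np.arctan2(q[1],q[0]))%360
H=C(398,341,113);print("hub",H)
for e,n in [((494,133),180),((191,346),300),((514,508),60)]:
    q=C(*e,107)-H;print("notch from fin",an(q)-n,np.hypot(*q))
k1,k2=C(341,455,78),C(291,549,77);print("key dir",an(k2-k1),[ (an(k-H),np.hypot(*(k-H))) for k in (k1,k2)])
n=[C(327,433,87),C(377,457,87)];print("notch inner edge normal",an(n[1]-n[0])-90, "mid",an(sum(n)/2-H),np.hypot(*(sum(n)/2-H)),np.hypot(*(n[1]-n[0])))
E
```

```text
hub [573.44262374  53.64066682]
notch from fin -37.72443895107179 55.2086812696179
notch from fin -39.43517990693067 54.59835741478689
notch from fin -37.80967702662471 54.71968773749014
key dir 319.0390035341677 [(np.float64(319.35044603632207), np.float64(42.0181137368602)), (np.float64(319.21120422957284), np.float64(75.99377984815612))]
notch inner edge normal -37.760761937700885 mid 321.9811170867487 35.700970690162606 15.803927543800135
```

The notch is at about -38.2° and the key at -40.8°, which leaves 2.5° (it would fit, but near the edge). One more nudge of about 1.8 mm past the earlier stop at (601.9,81.3).

Call:
play_rows:
  plan:
    - [-17, 15, 0, 0, 0, 0, -1]
    - [-16, 15, 0, 0, 0, 0, -1]
    - [0, 0, -30, 0, 0, 0, -1]
    - [0, 0, -30, 0, 0, 0, -1]
    - [0, 0, 0, 0, 0, 0, -1]

```text
time_s: 6.43
eef_pos: [590.0, 97.6, 183.2]
ee_rot: [0.011, 0.098, 0.995, -0.0]
force: [-0.3, -0.5, -0.5]
grip_width: 0.296
```

Call:
play_rows:
  plan:
    - [0, 0, 0, 0, 0, 0, -1]
    - [0, 0, 0, 0, 0, 0, -1]
    - [0, 0, -30, 0, 0, 0, -1]
    - [0, 0, -5, 0, 0, 0, -1]
    - [0, 0, 0, 0, 0, 0, -1]

```text
time_s: 6.85
eef_pos: [591.7, 98.4, 153.3]
ee_rot: [0.014, 0.098, 0.995, 0.0]
force: [0.3, 0.4, 0.5]
grip_width: -0.0
```

Call:
play_rows:
  plan:
    - [0, -2, -30, 0, 0, 0, -1]
    - [0, -2, -20, 0, 0, 0, -1]
    - [0, 0, -6, 0, 0, 0, -1]
    - [0, 0, 0, 0, 0, 0, -1]
    - [0, 0, 0, 0, 0, 0, -1]

```text
time_s: 7.27
eef_pos: [596.1, 94.0, 104.9]
ee_rot: [0.02, 0.098, 0.995, 0.001]
force: [0.7, -0.1, -0.1]
grip_width: 0.001
```

Call:
play_rows:
  plan:
    - [1, -2, -8, 0, 0, 0, -1]
    - [0, -3, -2, 0, 0, 0, -1]
    - [2, -4, 0, 0, 0, 0, -1]
    - [0, 0, 0, 0, 0, 0, -1]

```text
time_s: 7.6
eef_pos: [601.5, 84.3, 98.8]
ee_rot: [0.024, 0.098, 0.995, 0.001]
force: [0.5, 0.3, -0.0]
grip_width: -0.001
```

Call:
play_rows:
  plan:
    - [1, -2, 0, 0, 0, 0, -1]
    - [1, -2, 0, 0, 0, 0, -1]
    - [0, 0, 0, 0, 0, 0, -1]

```text
time_s: 7.85
eef_pos: [603.9, 79.8, 99.5]
ee_rot: [0.024, 0.098, 0.995, 0.001]
force: [0.3, 1.4, 0.1]
grip_width: 0.002
```

Call:
play_rows:
  plan:
    - [-4, 7, 0, 0, 0, 0, -1]
    - [-4, 7, 0, 0, 0, 0, -1]
    - [0, 0, 40, 0, 0, 0, -1]
    - [0, 0, 40, 0, 0, 0, -1]
    - [10, -8, 40, 0, 0, 0, 1]

```text
time_s: 8.27
eef_pos: [598.5, 89.9, 214.0]
ee_rot: [0.014, 0.097, 0.995, 0.0]
force: [1.4, -0.1, -0.2]
grip_width: 0.123
```

Call:
play_rows:
  plan:
    - [14, -15, 10, 0, -0.04, 0, 1]
    - [14, -15, 0, 0, 0, 0, 1]
    - [0, 0, 0, 0, 0, 0, 1]
    - [0, 0, 0, 0, 0, 0, 1]
    - [0, 0, 0, 0, 0, 0, 1]

```text
time_s: 8.68
eef_pos: [629.9, 61.1, 235.0]
ee_rot: [0.044, 0.096, 0.994, 0.003]
force: [0.2, 0.6, -0.5]
grip_width: 0.843
```

```bash
python3 - <<'E'
from h import *
b=optics.capture("wrist");s=sense();print(s["eef_pos"],s["ee_rot"])
u,v=proj(b,(573,52,95))
u0=int(np.clip(u-120,0,320));v0=int(np.clip(v-100,0,240))
print(u0,v0)
cv2.imwrite("pics/10.png",cv2.resize(b["img"][v0:v0+180,u0:u0+240],None,fx=3.3,fy=3.3,interpolation=cv2.INTER_CUBIC))
E
```

```text
[629.73705075  61.36176595 234.84143104] [0.04392086 0.09559627 0.99444719 0.0026646 ]
131 19
```

View pics/10.png

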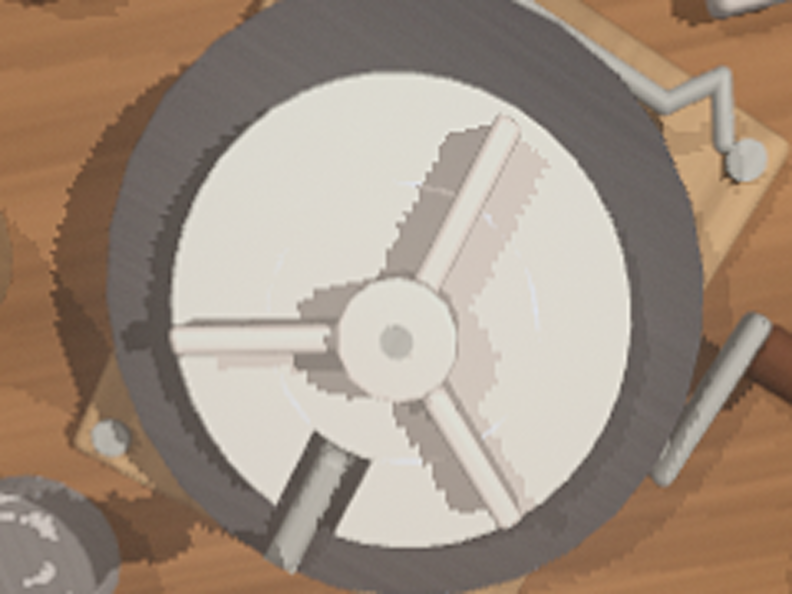

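The key now looks centred in the notch: ridge (337,457) to (287,557), notch inner corners (319,432) and (370,460). My tilt correction had the wrong sign, so I'll undo it.

```bash
python3 - <<'E'
from h import *
b=optics.capture("wrist")
C=lambda u,v,z: cast(b,131+u/3.3,19+v/3.3,z)[:2]
an=lambda q:np.degrees(np.arctan2(q[1],q[0]))%360
H=C(397,341,113);print("hub",H)
for e,n in [((510,120),180),((173,339),300),((511,523),60)]:
    q=C(*e,107)-H;print("notch from fin",an(q)-n,np.hypot(*q))
k1,k2=C(336,457,78),C(285,556,77);print("key",an(k2-k1),[(an(k-H),np.hypot(*(k-H))) for k in (k1,k2)])
n=[C(319,432,87),C(370,460,87)];print("notch mid",an(sum(n)/2-H))
E
```

```text
hub [573.19809931  53.49210342]
notch from fin -40.1142147650703 54.979745722012645
notch from fin -40.66949874033526 54.83904134384106
notch from fin -40.300651810489825 54.796305645400736
key 319.83322756173277 [(np.float64(319.4334706522678), np.float64(41.674955391518004)), (np.float64(319.6132709400992), np.float64(75.74110295589698))]
notch mid 320.52807433063043
```

Call:
play_rows:
  plan:
    - [-10, -2, 0, 0, 0.08, 0, -1]
    - [-15, -3, 0, 0, 0, 0, -1]
    - [-15, -3, 0, 0, 0, 0, -1]
    - [-13, -1, -10, 0, 0, 0, -1]
    - [0, 0, -10, 0, 0, 0, -1]

```text
time_s: 9.2
eef_pos: [573.1, 55.1, 212.5]
ee_rot: [0.001, 0.094, 0.996, -0.001]
force: [-0.9, 0.6, -0.4]
grip_width: 0.298
```

Aligned within half a degree: notch -40.3°, key -40.4°. The tool is vertical again over the hub, so I'll go down and press.

Call:
play_rows:
  plan:
    - [0, 0, -15, 0, 0, 0, -1]
    - [0, -1, -20, 0, 0, 0, -1]
    - [0, 0, -20, 0, 0, 0, -1]
    - [0, 0, -20, 0, 0, 0, -1]
    - [0, 0, 0, 0, 0, 0, -1]

```text
time_s: 9.62
eef_pos: [571.7, 56.6, 130.9]
ee_rot: [-0.001, 0.093, 0.996, -0.001]
force: [-0.1, -0.0, -0.3]
grip_width: 0.007
```

Call:
play_rows:
  plan:
    - [1, -3, -8, 0, 0, 0, -1]
    - [0, -1, -4, 0, 0, 0, -1]
    - [0, 0, 0, 0, 0, 0, -1]

```text
time_s: 9.87
eef_pos: [573.5, 52.9, 118.4]
ee_rot: [-0.001, 0.092, 0.996, -0.001]
force: [-0.6, -0.3, 0.1]
grip_width: -0.003
```

Call:
play_rows:
  plan:
    - [0, 0, -4, 0, 0, 0, -1]
    - [0, 0, -4, 0, 0, 0, -1]
    - [0, 0, -4, 0, 0, 0, -1]
    - [0, 0, 0, 0, 0, 0, -1]

```text
time_s: 10.2
eef_pos: [574.6, 52.9, 108.6]
ee_rot: [0.001, 0.092, 0.996, -0.001]
force: [0.5, -0.4, -0.2]
grip_width: 0.003
```

Call:
play_rows:
  plan:
    - [0, 0, -3, 0, 0, 0, -1]
    - [0, 0, -3, 0, 0, 0, -1]
    - [0, 0, -3, 0, 0, 0, -1]

```text
time_s: 10.45
eef_pos: [575.3, 52.9, 101.8]
ee_rot: [0.002, 0.092, 0.996, -0.001]
force: [-4.3, -0.4, 6.2]
grip_width: -0.004
```

Call:
play_rows:
  plan:
    - [0, 0, -3, 0, 0, 0, -1]
    - [0, 0, -3, 0, 0, 0, -1]

```text
time_s: 10.62
eef_pos: [575.9, 52.9, 100.0]
ee_rot: [0.004, 0.092, 0.996, -0.001]
force: [-15.1, 0.7, 34.8]
grip_width: 0.001
```

Force rose to 35 N at z = 100, which is the hub's home height of 101. I'll lift off and check.

Call:
play_rows:
  plan:
    - [-2, 0, 8, 0, 0, 0, -1]
    - [0, 0, 20, 0, 0, 0, -1]
    - [0, 0, 40, 0, 0, 0, -1]
    - [0, 0, 40, 0, 0, 0, 1]
    - [15, 5, 30, 0, 0, 0, 1]

```text
time_s: 11.03
eef_pos: [584.5, 57.9, 238.6]
ee_rot: [-0.002, 0.092, 0.996, -0.001]
force: [0.2, -0.3, 0.3]
grip_width: 0.273
```

Call:
play_rows:
  plan:
    - [20, 3, 0, 0, 0, 0, 1]
    - [20, 0, 0, 0, 0, 0, 1]
    - [0, 0, 0, 0, 0, 0, 1]
    - [0, 0, 0, 0, 0, 0, 1]
    - [0, 0, 0, 0, 0, 0, 1]

```text
time_s: 11.45
eef_pos: [629.6, 61.7, 248.2]
ee_rot: [0.007, 0.092, 0.996, -0.001]
force: [-0.2, -0.5, 0.2]
grip_width: 0.977
```

```bash
python3 - <<'E'
from h import *
b=optics.capture("wrist");s=sense();print(s["eef_pos"],s["ee_rot"],s["force"])
u,v=proj(b,(573,52,95))
u0=int(np.clip(u-120,0,320));v0=int(np.clip(v-100,0,240))
print(u0,v0)
cv2.imwrite("pics/11.png",cv2.resize(b["img"][v0:v0+180,u0:u0+240],None,fx=3.3,fy=3.3,interpolation=cv2.INTER_CUBIC))
E
```

```text
[629.31394006  61.68691928 248.0968098 ] [ 0.00724539  0.09190772  0.9957404  -0.0012378 ] [0.38728688 0.15786744 0.04527095]
135 30
```

View pics/11.png

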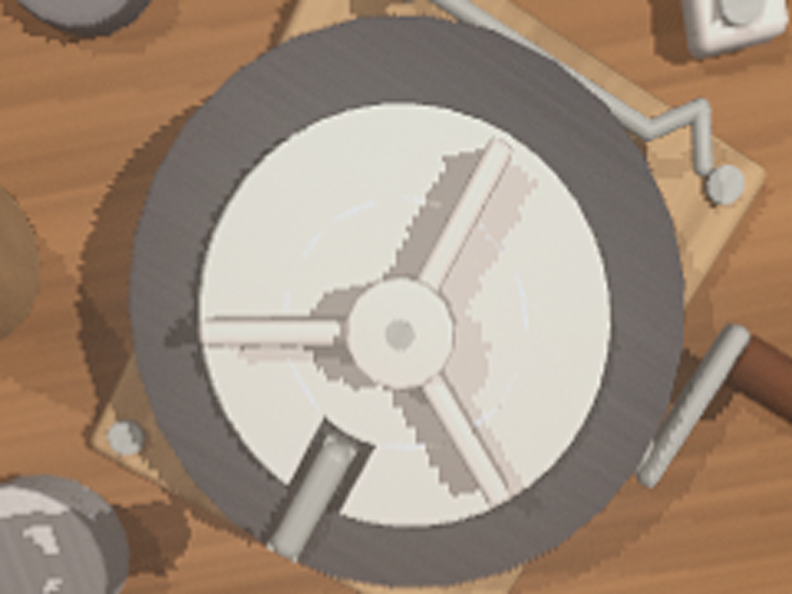

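The plate looks much lower in the picture (rim 410 px against 430 before), and the key sits centred in the notch. One numerical height check from the rim size follows.

```bash
python3 - <<'E'
from h import *
b=optics.capture("wrist");g=cv2.GaussianBlur(b["img"].min(axis=2),(3,3),0).astype(np.float32)
for z in (75,77,87):
    ctr=np.array([573.2,53.]);rs=np.arange(48,72,.25);P=[]
    for t in np.radians(np.arange(0,360,4)):
        uv=np.array([proj(b,(ctr[0]+r*np.cos(t),ctr[1]+r*np.sin(t),z)) for r in rs]).astype(np.float32)
        d=np.gradient(cv2.remap(g,uv[:,:1],uv[:,1:],1).ravel());k=d.argmin()
        if d[k]<-2:P.append(ctr+rs[k]*np.array([np.cos(t),np.sin(t)]))
    P=np.array(P)
    for _ in range(6):
        s=np.linalg.lstsq(np.c_[2*P,np.ones(len(P))],(P**2).sum(1),rcond=None)[0];r=np.sqrt(s[2]+s[:2]@s[:2])
        e=abs(np.hypot(*(P-s[:2]).T)-r);P=P[e<max(1.5*np.median(e),.5)]
    print(z,s[:2],r,len(P))
an=lambda q:np.degrees(np.arctan2(q[1],q[0]))
C=lambda u,v,z: cast(b,135+u/3.3,30+v/3.3,z)[:2]
H=C(400,334,101)
print([an(C(*e,95)-H)-n for e,n in [((502,142),180),((513-10,500),60)]],an(C(202,331,95)-H)+60, an(C(285,553,77)-H))
E
```

```text
75 [573.36270641  52.70771219] 59.83857549767808 84
77 [573.26302428  52.81257535] 59.41732394541973 84
87 [572.64581978  53.5717861 ] 57.48379150512345 82
[np.float64(-39.95233218804651), np.float64(-39.571471147313254)] -40.83108994989101 -40.098726172230386
```

The rim fit gives 59.84 mm at z = 75. The same fit gave 59.84 mm at z = 87 before pressing, so the plate has gone down the full 12 mm. Handing in.

```bash
python3 -c "
from rig import ctrl;print(ctrl.finish_job())"
```

```text
the job is handed in; nothing more can be done
None
```

The plate is fully home with the key in the notch, and I handed the job in with the arm clear, about 150 mm above the hub. The finish call gives no verdict, so this rests on my own checks.

- **What I did:** I turned the plate about -97° by pushing one fin with the shut fingertips. A second nudge of about 2.5° centred the notch. I then pressed on the hub until the force rose to 35 N with the tip at z = 100 mm (home is 101 mm), and lifted off.
- **Height:** The rim fit gives a radius of 59.84 mm when the upper face is taken at z = 75 mm. The same fit gave 59.84 mm at z = 87 mm before pressing, so the plate went down the full 12 mm.
- **Alignment:** The notch reads -39.6° to -40.8° and the key -40.1°, well inside the tolerance. The force on the tool was about 0 after retreating.
- **Disagreements:** My first axis estimate from the top camera was about 4 mm off the wrist camera's, and I used the wrist camera. One tilt correction had the wrong sign; I undid it before pressing.
- **Other things on the counter:** Nothing showed contact with them, but I did not measure them again at the end.

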